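# Square a slide tray into the corner of the registration bed

## Robot

A 6-joint arm with a two-finger parallel gripper is mounted at the origin on the work surface. World frame = base frame: x ahead of the robot, y to its left, z up, the work surface at z = 0. Lengths are in mm, angles in rad, forces in N, time in s.
With the tool pointing down it reaches from about 325 to 1000 mm from the base axis. Payload 5.1 kg.
Tool frame: the origin (TCP) lies on the front face of the gripper's body, between the roots of the fingers; the fingertips stand 73 mm ahead of it and the grasp point (between the pads) lies ahead of it (grip_depth is the z of the grasp point in the tool frame, in mm); z points along the fingers, y is the line along which they close (so a half turn about z gives the same grasp; the last joint's range is limited). The gripper opens to 85 mm and grips with 20 to 120 N. Pads are 22 mm wide; open, the fingers measure 114 mm over their backs; the gripper's body (76 mm by 85 mm) begins 54 mm behind the grasp point. The pads swing forward as they close: fully open they stand 13 mm farther back than shut.
Start: joints at [1.101, 0.124, 1.65, -0, 1.367, -0.083], TCP at [245.217, 601.958, 303.922] pointing down, gripper open.
Joint ranges: [-2.61, 2.61], [-1.02, 2.33], [0.03, 2.71], [-1.35, 4.49], [0.32, 2.68], [-2.91, 2.91]. Speed limits (rad/s): [2.57, 2.57, 3.14, 3.14, 3.14, 3.14].

## Interface

Orientations are given as a unit quaternion [w, x, y, z].
In Python, from workcell import * gives the robot as it stands.
- The arm moves only by the shell command python3 -m inch 'ROWS'. ROWS is JSON, a list of rows, each an object of numbers: "gripper": the opening, from 0 (shut) to 1 (fully open); "dx", "dy", "dz": the shift along the tool's x, y, z in mm; "wx", "wy", "wz": the turn, a rotation vector about the tool's x, y, z in rad. A call has exactly 5 rows; each row shifts and turns the commanded pose from where the row before left it, along the tool's axes as they then stand; what a row does not reach is not made up. A row lasts 1/10 s, in which the tool goes at most 50 mm and 8.59 degrees, less where a joint would pass 70% of its speed; a pose out of reach is approached as far as the arm can. A call is refused whole if a number of a shift passes 50 or a number of a turn 0.15, either way. A call with a gripper value outside its range is refused whole. The fingers move at their own pace and stop on an object; the grip force is fixed at half the most. Time passes only in rows, so rows that do not move let the fingers close, or fill a call up. It gives the time, the measured TCP pose, the force, the opening and the grip force at its end, in the units of the state.
- observe(): the state, without advancing time (a new reading comes with each control period).
- capture(name): name is "scene" or "top"; returns the picture (384x512x3 uint8, blue, green, red); there is no depth.
- camera_model(name): a dict with "fx", "fy", "cx", "cy" (pixels), "k1" (the pictures are not rectified: a ray, as slopes to the right and down, at radius r is drawn at 1 + k1 r^2 times it, then the intrinsics apply), "R" (3x3) and "t" (3): a world point X has camera coordinates R X + t. Camera axes: x right, y down, z forward; pixel columns grow to the right and rows downward; lengths in mm; the calibration is good to about 2 mm. A picture is of the moment at which its call begins. camera_model takes no time and is no camera call.
- close_job(): hands the job in; it is judged then, once.
The state is a dict: "time_s": time; "joint_pos": joint angles; "dq": joint speeds; "joint_torque": joint torques, N m; "ee_pos": TCP position; "ee_rot": TCP orientation; "ft_force": force on the tool from outside, world axes, zero at the start; "ft_torque": the same for the moment, N m; "grip_width": finger opening in mm; "grasp_force": force on a finger pad.
Only numpy, scipy, OpenCV 4.12 (cv2) and the standard library are available. Lean on these libraries where they do the work, as an engineer would, in place of code of your own. Each camera call takes 0.05 s, during which the arm holds its last target. There are 200 camera calls.

## Task

Push the blue microscope-slide tray along the white bed until it sits square and snug in the corner, with its long side flush against the steel fence and its end flush against the red stop (not the black one). Only push it with the fingers: do not lift it or tip it up. Leave the lens, the eyepiece and the jar where they stand, and finish clear of everything.

Things in the scene. Friction and masses are not known exactly. Their poses are not given: they have to be found in the camera images.
- bed: Fixed white-topped wooden bed on the bench, 260 (its x) by 420 (its y) mm, 30 mm high. Origin: centre of its underside; x points to the fence, y along the fence, z up; turned up to 0.3 rad. The white top is 30 mm above the origin. Bed, fence and stops do not give when pushed.
- fence (a point): Middle of the steel fence's face that the tray must meet, at the level of the white top (bed x +90, y 0, z 30 mm). The fence runs along the bed's y, 380 mm long, and stands 18 mm above the top, on the bed's far (+x) side. An end stop stands against it at each end, bed y = +170 and -170 mm; which colour is where varies.
- tray: Loose blue metal tray holding four glass slides, 100 (its x) by 130 (its y) by 20 mm high, 0.3 to 0.55 kg, sliding on the bed; too wide to grasp across. Origin: centre of its underside. Starts mid-bed, turned up to 0.3 rad. Its +x long side goes to the fence: seated, its axes are parallel to the bed's, its origin is 50 mm from the fence's face and 75 mm from the red stop's origin along the fence.
- red_stop: Fixed red block, 70 (bed x) by 20 (bed y) by 24 mm high, on the bed with one end at the fence, at bed x = +55 mm, bed y = +170 or -170 mm. Origin: centre of its underside; axes parallel to the bed's. The face that the tray must meet is 10 mm from the origin, towards the bed's middle.
- black_stop: Fixed black block, the same size as the red stop, at the other end of the fence. Not to be used.
- objective: Loose bystander: steel microscope objective lens with a yellow ring, 27 mm across, 42 mm high, standing on the bed near one of its two near (-x) corners. Origin: centre of its foot.
- eyepiece: Loose bystander: black microscope eyepiece, 34 mm across, 50 mm high, standing on the bed near the other near corner. Origin: centre of its foot.
- jar: Loose bystander: amber glass jar with a black cap, 50 mm across, 70 mm high, standing on the bench beside the bed. Origin: centre of its underside.
Mind the look-alikes: they are no part of the job. What is shaped like the tray but green is not meant.

How it is judged:
By the outcome, as a careful person would: the job done as asked, in the order asked, and still so for the second after the job is handed in, with the robot touching nothing.
It also fails if it takes over 56 s, if anything falls off the work surface, if the arm or the gripper's body presses on something with over 40 N, if the wrist force passes 120 N, or if a joint passes its speed limit or range.

## Working session

There is one attempt and no reset: what is moved stays moved. The work goes in short steps, Python scripts to look and compute and a shell command to move; the robot and the scene stay as the last step left them, time stands still between calls to the robot, and variables do not carry over. Pictures are saved under pics/ and viewed, at most 10 in all, crops included, and the job is handed in when it is done.

```bash
mkdir -p pics
python3 - <<'E'
from workcell import *
import cv2
for n in("scene","top"):
    cv2.imwrite(f"pics/{n}0.png",capture(n)); m=camera_model(n); print(n,m)
o=observe(); print(o)
E
```

```text
scene {'fx': 449.81880230392073, 'fy': 449.81880230392073, 'cx': 257.0439024299754, 'cy': 197.00646018843656, 'k1': -0.06009320090258602, 'R': array([[-0.15244376,  0.98822658, -0.01300466],
       [ 0.62589183,  0.08634983, -0.77511491],
       [-0.76486621, -0.12630094, -0.63168644]]), 't': array([  22.27359748, -300.44324938, 1433.00340666])}
top {'fx': 430.40922669724586, 'fy': 430.40922669724586, 'cx': 260.13586051760416, 'cy': 195.33655583518043, 'k1': -0.05015415680523035, 'R': array([[-0.02079133, -0.99960285,  0.01902266],
       [-0.9973706 ,  0.0194162 , -0.06982052],
       [ 0.06942345, -0.0204243 , -0.99737818]]), 't': array([  84.31397935,  534.92017032, 1035.94852291])}
{'time_s': 0.1, 'joint_pos': array([ 1.10140740e+00,  1.24444063e-01,  1.65156718e+00, -2.37355745e-05,
        1.36751401e+00, -8.26006936e-02]), 'dq': array([-0.00125316, -0.00171088, -0.00383614,  0.00124483,  0.00057397,
       -0.00022505]), 'joint_torque': array([ 4.63888464e-04, -4.24929464e+01, -3.66653860e+01, -9.64740070e-05,
        3.97204334e-03,  5.74404226e-06]), 'ee_pos': array([245.02743726, 601.58490042, 302.75553423]), 'ee_rot': array([-2.52139299e-04,  1.92188384e-01,  9.81357576e-01, -9.32895908e-04]), 'ft_force': array([-1.01064004,  0.31258472, -0.00726174]), 'ft_torque': array([-0.0047688 , -0.00043284, -0.0043069 ]), 'grasp_force': 0.0, 'grip_width': 85.36022900773379}
```

View pics/scene0.png

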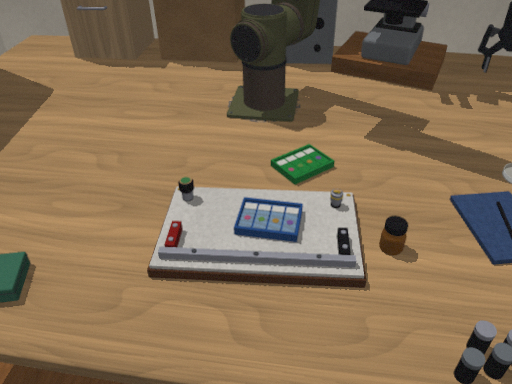

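View pics/top0.png

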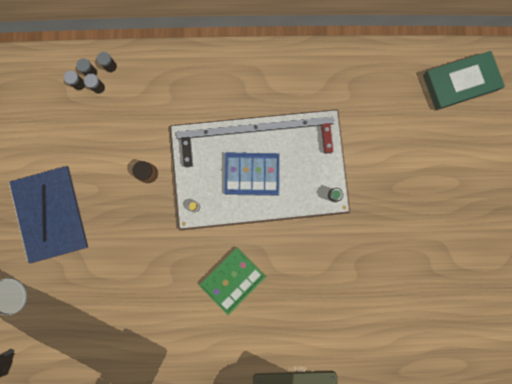

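The top view shows the blue tray at (252,174), the red stop on the right at (327,138), the black stop on the left at (186,152), and the fence along the top. The lens is at (192,206), the eyepiece at (335,194) and the jar at (143,171). The scene view agrees.

```bash
cat > h.py <<'E'
from workcell import *
import cv2, numpy as np
def cast(n,px,z):
    m=camera_model(n);R,t=m["R"],m["t"]
    K=np.array([[m["fx"],0,m["cx"]],[0,m["fy"],m["cy"]],[0,0,1]])
    u=cv2.undistortPoints(np.float64(px).reshape(-1,1,2),K,np.array([m["k1"],0,0,0,0])).reshape(-1,2)
    d=np.c_[u,np.ones(len(u))]@R; c=-R.T@t
    return (c+d*((z-c[2])/d[:,2])[:,None])[:,:2]
def big(mask):
    cs,_=cv2.findContours(mask.astype(np.uint8),cv2.RETR_EXTERNAL,cv2.CHAIN_APPROX_NONE)
    return max(cs,key=cv2.contourArea).reshape(-1,2)
def rect(n,mask,z):
    k=cast(n,cv2.convexHull(big(mask)).reshape(-1,2),z).astype(np.float32)
    (c,s,_)=r=cv2.minAreaRect(k); b=cv2.boxPoints(r); e=b[1]-b[0]
    a=np.arctan2(e[1],e[0]); a=(a+np.pi/4)%(np.pi/2)-np.pi/4
    return np.array(c),np.array(s),a
def roi(sh,x0,y0,x1,y1):
    m=np.zeros(sh,bool);m[y0:y1,x0:x1]=1;return m
def measure(img):
    h=cv2.cvtColor(img,cv2.COLOR_BGR2HSV).astype(int);H,S,V=h[...,0],h[...,1],h[...,2]
    R=roi(H.shape,165,100,355,235)
    out={}
    out["tray"]=rect("top",cv2.morphologyEx(((H>100)&(H<128)&(S>110)&R).astype(np.uint8),cv2.MORPH_OPEN,np.ones((2,2))),50)
    out["red"]=rect("top",((H<8)|(H>172))&(S>130)&R,54)
    out["bed"]=rect("top",cv2.morphologyEx(((S<50)&(V>110)&R).astype(np.uint8),cv2.MORPH_OPEN,np.ones((3,3))),30)
    return out
E
python3 - <<'E'
from h import *
img=cv2.imread("pics/top0.png"); o=measure(img)
for k,v in o.items(): print(k,*[np.round(x,3) for x in v])
c,_,a=o["bed"]; u=np.array([np.cos(a),np.sin(a)]);v=np.array([-u[1],u[0]])
for k in("tray","red"): d=o[k][0]-c; print(k,"in bed",d@u,d@v)
for n,p,z in(("lens",(192,206),72),("eyep",(335,194),80),("jar",(143,171),70)): d=cast("top",[p],z)[0]-c; print(n,d@u,d@v)
s=cv2.resize(img[100:240,120:360],None,fx=3.2,fy=3.2,interpolation=cv2.INTER_CUBIC);cv2.imwrite("pics/z.png",s)
T=observe()
E
```

```text
tray [541.214  83.822] [99.744  7.139] -0.019
red [678.912 -88.953] [47.944 17.15 ] 0.108
bed [602.15   74.867] [253.244 412.89 ] 0.08
tray in bed -60.029214869262034 13.779349708788232
red in bed 63.47209038614949 -169.41304453629982
lens -78.20116011030551 164.7290424844491
eyep -83.82874808418158 -167.33389706464013
jar 14.637957273026455 271.556493594358
```

View pics/z.png

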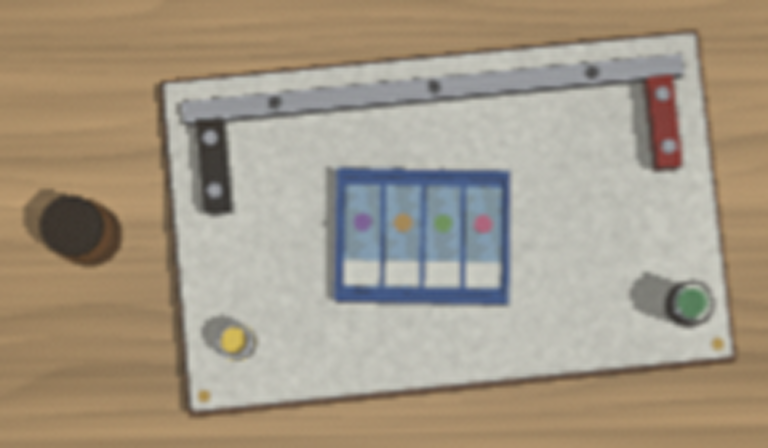

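The crop shows the tray nearly aligned with the image and the bed turned about 0.08 rad. The tray and red masks broke up, so I'll close them and prepare a helper that gives offsets in tool axes.

```bash
cat > fix.py <<'E'
import re
s=open("h.py").read()
s=s.replace('cv2.morphologyEx(((H>100)&(H<128)&(S>110)&R).astype(np.uint8),cv2.MORPH_OPEN,np.ones((2,2)))','cl((H>100)&(H<128)&(S>95)&R)')
s=s.replace('((H<8)|(H>172))&(S>130)&R,54','cl(((H<8)|(H>172))&(S>110)&R),54')
s=s.replace('def roi','def cl(m):\n    return cv2.morphologyEx(m.astype(np.uint8),cv2.MORPH_CLOSE,np.ones((5,5)))\ndef roi')
s+='''
def tool(c,a):
    """tcp in bed coords, tool y angle relative to bed x, z"""
    o=observe();w,x,y,z=o["ee_rot"];p=o["ee_pos"]
    tx=np.array([1-2*(y*y+z*z),2*(x*y+w*z)]);u=np.array([np.cos(a),np.sin(a)]);v=np.array([-u[1],u[0]])
    d=p[:2]-c
    print("t %.1f bed xy %.1f %.1f z %.1f toolx ang in bed %.3f F %s w %.0f"%(o["time_s"],d@u,d@v,p[2],np.arctan2(tx@v,tx@u),np.round(o["ft_force"],1),o["grip_width"]))
'''
open("h.py","w").write(s)
E
python3 fix.py
python3 - <<'E'
from h import *
img=cv2.imread("pics/top0.png"); o=measure(img)
for k,v in o.items(): print(k,*[np.round(x,3) for x in v])
c,_,a=o["bed"]; u=np.array([np.cos(a),np.sin(a)]);v=np.array([-u[1],u[0]])
for k in("tray","red"): d=o[k][0]-c; print(k,"in bed",d@u,d@v)
tool(c,a)
E
```

```text
tray [587.321  93.93 ] [125.31   96.844] -0.042
red [669.877 -88.498] [66.817 17.923] 0.075
bed [602.15   74.867] [253.244 412.89 ] 0.08
tray in bed -13.263654289334625 20.183728692179102
red in bed 54.502347861820624 -168.2400535823731
t 0.1 bed xy -314.0 553.5 z 302.8 toolx ang in bed 2.675 F [-1.   0.3 -0. ] w 85
```

```bash
python3 -m inch '[{"wz":-0.12},{"wz":-0.12},{"wz":-0.12},{"wz":-0.107},{"dx":0}]'
python3 -m inch '[{"dx":-20,"dy":-45},{"dx":-20,"dy":-45},{"dx":-20,"dy":-45},{"dx":-20,"dy":-45},{"dx":-20,"dy":-45}]'
python3 -m inch '[{"dx":-20,"dy":-45},{"dx":-20,"dy":-45},{"dx":-20,"dy":-45},{"dx":-20,"dy":-45},{"dx":-20,"dy":-45}]'
python3 -c "
from h import *
print(globals().get('grip_depth'))
tool(np.array([602.15,74.867]),.08)"
```

```text
53.900000000000006
t 0.1 bed xy -313.9 553.6 z 302.8 toolx ang in bed 2.675 F [-1.   0.3 -0. ] w 85$[0]: bad value
$[0]: bad value
$[0]: bad value
```

```bash
python3 -m inch '[{"gripper":1,"dx":0,"dy":0,"dz":0,"wx":0,"wy":0,"wz":-0.12},{"gripper":1,"dx":0,"dy":0,"dz":0,"wx":0,"wy":0,"wz":-0.12},{"gripper":1,"dx":0,"dy":0,"dz":0,"wx":0,"wy":0,"wz":-0.12},{"gripper":1,"dx":0,"dy":0,"dz":0,"wx":0,"wy":0,"wz":-0.107},{"gripper":1,"dx":0,"dy":0,"dz":0,"wx":0,"wy":0,"wz":0}]'
python3 -m inch '[{"gripper":1,"dx":-20,"dy":-45},{"gripper":1,"dx":-20,"dy":-45},{"gripper":1,"dx":-20,"dy":-45},{"gripper":1,"dx":-20,"dy":-45},{"gripper":1,"dx":-20,"dy":-45}]'
python3 -c "
from h import *
tool(np.array([602.15,74.867]),.08)"
```

```text
time_s: 0.6
ee_pos: [245.1, 601.7, 303.2]
ee_rot: [-0.0, -0.04, 0.999, -0.001]
ft_force: [-0.9, 0.3, 0.3]
grip_width: 85.4
grasp_force: 0.0
t 0.6 bed xy -313.8 553.7 z 303.2 toolx ang in bed 3.142 F [-0.9  0.3  0.3] w 85$[0]: bad value
```

```bash
python3 -m inch '[{"gripper":1,"dx":-20,"dy":-45,"dz":0,"wx":0,"wy":0,"wz":0},{"gripper":1,"dx":-20,"dy":-45,"dz":0,"wx":0,"wy":0,"wz":0},{"gripper":1,"dx":-20,"dy":-45,"dz":0,"wx":0,"wy":0,"wz":0},{"gripper":1,"dx":-20,"dy":-45,"dz":0,"wx":0,"wy":0,"wz":0},{"gripper":1,"dx":-20,"dy":-45,"dz":0,"wx":0,"wy":0,"wz":0}]'
python3 -m inch '[{"gripper":1,"dx":-20,"dy":-45,"dz":0,"wx":0,"wy":0,"wz":0},{"gripper":1,"dx":-20,"dy":-45,"dz":0,"wx":0,"wy":0,"wz":0},{"gripper":1,"dx":-20,"dy":-45,"dz":0,"wx":0,"wy":0,"wz":0},{"gripper":1,"dx":-20,"dy":-45,"dz":0,"wx":0,"wy":0,"wz":0},{"gripper":1,"dx":-20,"dy":-45,"dz":0,"wx":0,"wy":0,"wz":0}]'
python3 -c "
from h import *
tool(np.array([602.15,74.867]),.08)"
```

```text
time_s: 1.1
ee_pos: [363.3, 383.9, 303.7]
ee_rot: [0.0, -0.039, 0.999, -0.0]
ft_force: [0.3, -0.0, 0.3]
grip_width: 85.3
grasp_force: 0.0
time_s: 1.6
ee_pos: [481.0, 167.5, 303.9]
ee_rot: [0.0, -0.039, 0.999, 0.0]
ft_force: [0.3, 0.5, -1.0]
grip_width: 85.2
grasp_force: 0.0
t 1.6 bed xy -113.3 102.0 z 303.9 toolx ang in bed 3.139 F [ 0.3  0.5 -1. ] w 85
```

```bash
python3 -m inch '[{"gripper":1,"dx":-8,"dy":-42,"dz":0,"wx":0,"wy":0,"wz":0},{"gripper":1,"dx":-5,"dy":-40,"dz":15,"wx":0,"wy":0,"wz":0},{"gripper":1,"dx":0,"dy":0,"dz":40,"wx":0,"wy":0,"wz":0},{"gripper":1,"dx":0,"dy":0,"dz":40,"wx":0,"wy":0,"wz":0},{"gripper":1,"dx":0,"dy":0,"dz":40,"wx":0,"wy":0,"wz":0}]'
python3 -m inch '[{"gripper":1,"dx":0,"dy":0,"dz":25,"wx":0,"wy":0,"wz":0},{"gripper":1,"dx":0,"dy":0,"dz":15,"wx":0,"wy":0,"wz":0},{"gripper":1,"dx":0,"dy":0,"dz":8,"wx":0,"wy":0,"wz":0},{"gripper":1,"dx":0,"dy":0,"dz":4,"wx":0,"wy":0,"wz":0},{"gripper":1,"dx":0,"dy":0,"dz":0,"wx":0,"wy":0,"wz":0}]'
python3 -c "
from h import *
tool(np.array([602.15,74.867]),.08)
cv2.imwrite('pics/s1.png',cv2.resize(capture('scene')[150:300,130:400],None,fx=2.9,fy=2.9))"
```

```text
time_s: 2.1
ee_pos: [500.2, 88.1, 167.7]
ee_rot: [0.0, -0.038, 0.999, 0.0]
ft_force: [0.4, -0.1, -0.0]
grip_width: 85.2
grasp_force: 0.0
time_s: 2.6
ee_pos: [500.8, 88.8, 117.7]
ee_rot: [0.001, -0.04, 0.999, 0.0]
ft_force: [-0.5, 0.5, -0.0]
grip_width: 85.1
grasp_force: 0.0
t 2.6 bed xy -99.9 22.0 z 117.7 toolx ang in bed 3.141 F [-0.5  0.5 -0. ] w 85
```

View pics/s1.png

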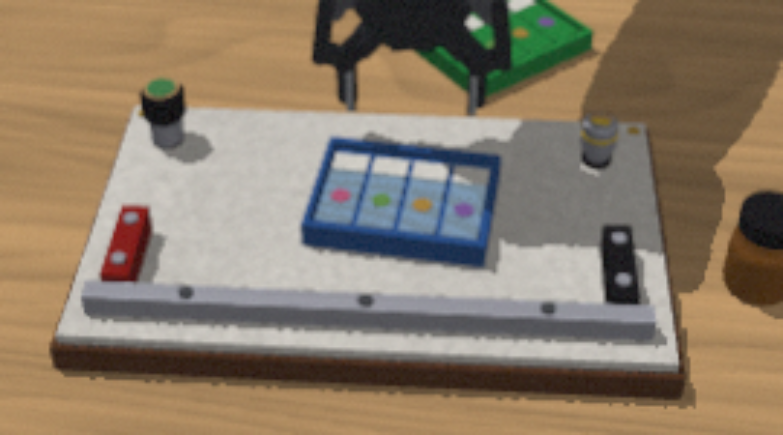

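The fingers stand open behind the tray, with tips at crop (347,108) and (475,113), still clearly above the bed. I'll lower them gently while watching the force.

```bash
python3 -m inch '[{"gripper":1,"dx":0,"dy":0,"dz":4,"wx":0,"wy":0,"wz":0},{"gripper":1,"dx":0,"dy":0,"dz":4,"wx":0,"wy":0,"wz":0},{"gripper":1,"dx":0,"dy":0,"dz":3,"wx":0,"wy":0,"wz":0},{"gripper":1,"dx":0,"dy":0,"dz":2,"wx":0,"wy":0,"wz":0},{"gripper":1,"dx":0,"dy":0,"dz":0,"wx":0,"wy":0,"wz":0}]'
```

```text
time_s: 3.15
ee_pos: [499.9, 88.7, 103.5]
ee_rot: [-0.0, -0.04, 0.999, -0.0]
ft_force: [-0.1, -0.1, 0.2]
grip_width: 85.5
grasp_force: 0.0
```

```bash
python3 -m inch '[{"gripper":1,"dx":0,"dy":0,"dz":2,"wx":0,"wy":0,"wz":0},{"gripper":1,"dx":0,"dy":0,"dz":2,"wx":0,"wy":0,"wz":0},{"gripper":1,"dx":0,"dy":0,"dz":1,"wx":0,"wy":0,"wz":0},{"gripper":1,"dx":0,"dy":0,"dz":0,"wx":0,"wy":0,"wz":0},{"gripper":1,"dx":0,"dy":0,"dz":0,"wx":0,"wy":0,"wz":0}]'
python3 -c "
from h import *
tool(np.array([602.15,74.867]),.08)
cv2.imwrite('pics/s2.png',cv2.resize(capture('scene')[150:270,180:350],None,fx=4,fy=4))"
```

```text
time_s: 3.65
ee_pos: [500.2, 88.7, 98.9]
ee_rot: [-0.0, -0.04, 0.999, 0.0]
ft_force: [-0.1, 0.7, -0.7]
grip_width: 85.7
grasp_force: 0.0
t 3.6 bed xy -100.6 22.0 z 98.9 toolx ang in bed -3.141 F [-0.1  0.7 -0.7] w 86
```

View pics/s2.png

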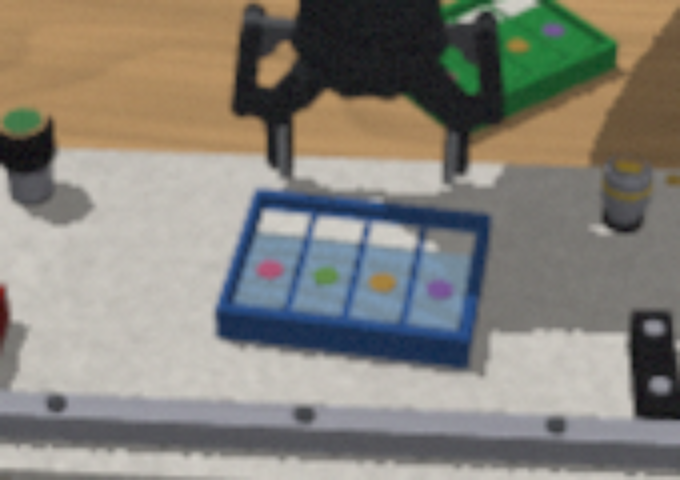

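The tips are now just above the bed, with no contact, at crop (285,178) and (455,180). I'll go a few mm lower and push towards the fence.

```bash
python3 -m inch '[{"gripper":1,"dx":-4,"dy":0,"dz":2,"wx":0,"wy":0,"wz":0},{"gripper":1,"dx":-6,"dy":0,"dz":0,"wx":0,"wy":0,"wz":0},{"gripper":1,"dx":-6,"dy":0,"dz":0,"wx":0,"wy":0,"wz":0},{"gripper":1,"dx":-4,"dy":0,"dz":0,"wx":0,"wy":0,"wz":0},{"gripper":1,"dx":-4,"dy":0,"dz":0,"wx":0,"wy":0,"wz":0}]'
python3 -m inch '[{"gripper":1,"dx":-4,"dy":0,"dz":0,"wx":0,"wy":0,"wz":0},{"gripper":1,"dx":-4,"dy":0,"dz":0,"wx":0,"wy":0,"wz":0},{"gripper":1,"dx":-4,"dy":0,"dz":0,"wx":0,"wy":0,"wz":0},{"gripper":1,"dx":-4,"dy":0,"dz":0,"wx":0,"wy":0,"wz":0},{"gripper":1,"dx":-4,"dy":0,"dz":0,"wx":0,"wy":0,"wz":0}]'
python3 -m inch '[{"gripper":1,"dx":-4,"dy":0,"dz":0,"wx":0,"wy":0,"wz":0},{"gripper":1,"dx":-4,"dy":0,"dz":0,"wx":0,"wy":0,"wz":0},{"gripper":1,"dx":-4,"dy":0,"dz":0,"wx":0,"wy":0,"wz":0},{"gripper":1,"dx":-4,"dy":0,"dz":0,"wx":0,"wy":0,"wz":0},{"gripper":1,"dx":-4,"dy":0,"dz":0,"wx":0,"wy":0,"wz":0}]'
python3 -c "
from h import *
c=np.array([602.15,74.867]);a=.08
tool(c,a)
i=capture('scene');cv2.imwrite('pics/s3.png',cv2.resize(i[150:270,160:370],None,fx=3.8,fy=3.8))
"
```

```text
time_s: 4.2
ee_pos: [524.1, 90.5, 96.8]
ee_rot: [-0.001, -0.04, 0.999, -0.0]
ft_force: [-2.6, -1.2, 0.5]
grip_width: 85.4
grasp_force: 1.2
time_s: 4.7
ee_pos: [544.1, 92.4, 96.7]
ee_rot: [-0.0, -0.04, 0.999, 0.0]
ft_force: [-2.3, -0.4, 0.8]
grip_width: 85.7
grasp_force: 1.1
time_s: 5.2
ee_pos: [564.3, 93.9, 96.8]
ee_rot: [-0.0, -0.04, 0.999, 0.0]
ft_force: [-1.7, 0.1, -1.5]
grip_width: 85.4
grasp_force: 0.8
t 5.2 bed xy -36.2 22.0 z 96.8 toolx ang in bed -3.141 F [-1.7  0.1 -1.5] w 85
```

View pics/s3.png

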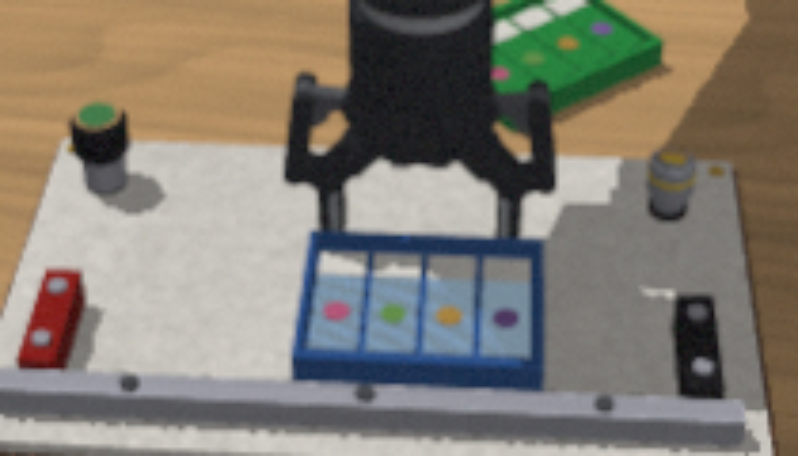

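The tray is square to the fence and nearly touching it, with its front edge at crop y≈385. I'll continue gently.

```bash
python3 -m inch '[{"gripper":1,"dx":-2,"dy":0,"dz":0,"wx":0,"wy":0,"wz":0},{"gripper":1,"dx":-2,"dy":0,"dz":0,"wx":0,"wy":0,"wz":0},{"gripper":1,"dx":-2,"dy":0,"dz":0,"wx":0,"wy":0,"wz":0},{"gripper":1,"dx":-2,"dy":0,"dz":0,"wx":0,"wy":0,"wz":0},{"gripper":1,"dx":-1,"dy":0,"dz":0,"wx":0,"wy":0,"wz":0}]'
python3 -m inch '[{"gripper":1,"dx":-1,"dy":0,"dz":0,"wx":0,"wy":0,"wz":0},{"gripper":1,"dx":-1,"dy":0,"dz":0,"wx":0,"wy":0,"wz":0},{"gripper":1,"dx":0,"dy":0,"dz":0,"wx":0,"wy":0,"wz":0},{"gripper":1,"dx":0,"dy":0,"dz":0,"wx":0,"wy":0,"wz":0},{"gripper":1,"dx":0,"dy":0,"dz":0,"wx":0,"wy":0,"wz":0}]'
```

```text
time_s: 5.75
ee_pos: [573.1, 94.6, 97.1]
ee_rot: [0.0, -0.04, 0.999, 0.0]
ft_force: [-3.2, 0.5, 2.6]
grip_width: 85.7
grasp_force: 1.8
time_s: 6.25
ee_pos: [575.1, 94.7, 97.0]
ee_rot: [0.0, -0.04, 0.999, 0.0]
ft_force: [-1.9, 0.3, 0.9]
grip_width: 85.5
grasp_force: 0.9
```

```bash
python3 -m inch '[{"gripper":1,"dx":-1,"dy":0,"dz":0,"wx":0,"wy":0,"wz":0},{"gripper":1,"dx":-0.5,"dy":0,"dz":0,"wx":0,"wy":0,"wz":0},{"gripper":1,"dx":-0.5,"dy":0,"dz":0,"wx":0,"wy":0,"wz":0},{"gripper":1,"dx":-0.5,"dy":0,"dz":0,"wx":0,"wy":0,"wz":0},{"gripper":1,"dx":0,"dy":0,"dz":0,"wx":0,"wy":0,"wz":0}]'
python3 -m inch '[{"gripper":1,"dx":-0.5,"dy":0,"dz":0,"wx":0,"wy":0,"wz":0},{"gripper":1,"dx":-0.5,"dy":0,"dz":0,"wx":0,"wy":0,"wz":0},{"gripper":1,"dx":-0.5,"dy":0,"dz":0,"wx":0,"wy":0,"wz":0},{"gripper":1,"dx":0,"dy":0,"dz":0,"wx":0,"wy":0,"wz":0},{"gripper":1,"dx":0,"dy":0,"dz":0,"wx":0,"wy":0,"wz":0}]'
```

```text
time_s: 6.75
ee_pos: [577.5, 94.9, 96.9]
ee_rot: [0.0, -0.04, 0.999, -0.0]
ft_force: [-3.3, -0.0, 2.6]
grip_width: 85.2
grasp_force: 1.6
time_s: 7.25
ee_pos: [578.6, 95.0, 96.9]
ee_rot: [-0.001, -0.04, 0.999, -0.0]
ft_force: [-5.6, 0.3, 4.3]
grip_width: 85.0
grasp_force: 2.7
```

```bash
python3 -m inch '[{"gripper":1,"dx":-0.5,"dy":0,"dz":0,"wx":0,"wy":0,"wz":0},{"gripper":1,"dx":-0.5,"dy":0,"dz":0,"wx":0,"wy":0,"wz":0},{"gripper":1,"dx":-0.5,"dy":0,"dz":0,"wx":0,"wy":0,"wz":0},{"gripper":1,"dx":0,"dy":0,"dz":0,"wx":0,"wy":0,"wz":0},{"gripper":1,"dx":0,"dy":0,"dz":0,"wx":0,"wy":0,"wz":0}]'
python3 -c "
from h import *
tool(np.array([602.15,74.867]),.08)"
```

```text
time_s: 7.75
ee_pos: [578.8, 95.1, 96.6]
ee_rot: [-0.003, -0.04, 0.999, -0.0]
ft_force: [-10.3, -1.3, 7.0]
grip_width: 85.2
grasp_force: 5.3
t 7.8 bed xy -21.7 22.0 z 96.6 toolx ang in bed -3.141 F [-10.3  -1.3   7. ] w 85
```

Both fingers are firm against the tray and the fence contact reads 10 N. Next I'll back off, rise, turn 90° and go to the tray's black-stop end.

```bash
python3 -m inch '[{"gripper":1,"dx":5,"dy":0,"dz":0,"wx":0,"wy":0,"wz":0},{"gripper":1,"dx":25,"dy":0,"dz":0,"wx":0,"wy":0,"wz":0},{"gripper":1,"dx":0,"dy":0,"dz":-30,"wx":0,"wy":0,"wz":0},{"gripper":0.5,"dx":0,"dy":0,"dz":-30,"wx":0,"wy":0,"wz":0},{"gripper":0.5,"dx":0,"dy":0,"dz":-20,"wx":0,"wy":0,"wz":0.141}]'
python3 -m inch '[{"gripper":0.5,"dx":0,"dy":0,"dz":0,"wx":0,"wy":0,"wz":0.143},{"gripper":0.5,"dx":0,"dy":0,"dz":0,"wx":0,"wy":0,"wz":0.143},{"gripper":0.5,"dx":0,"dy":0,"dz":0,"wx":0,"wy":0,"wz":0.143},{"gripper":0.5,"dx":0,"dy":0,"dz":0,"wx":0,"wy":0,"wz":0.143},{"gripper":0.5,"dx":0,"dy":0,"dz":0,"wx":0,"wy":0,"wz":0.143}]'
python3 -m inch '[{"gripper":0.5,"dx":0,"dy":0,"dz":0,"wx":0,"wy":0,"wz":0.143},{"gripper":0.5,"dx":0,"dy":0,"dz":0,"wx":0,"wy":0,"wz":0.143},{"gripper":0.5,"dx":0,"dy":0,"dz":0,"wx":0,"wy":0,"wz":0.143},{"gripper":0.5,"dx":0,"dy":0,"dz":0,"wx":0,"wy":0,"wz":0.143},{"gripper":0.5,"dx":0,"dy":0,"dz":0,"wx":0,"wy":0,"wz":0.143}]'
python3 -m inch '[{"gripper":0.5,"dx":33,"dy":31,"dz":0,"wx":0,"wy":0,"wz":0},{"gripper":0.5,"dx":33,"dy":31,"dz":0,"wx":0,"wy":0,"wz":0},{"gripper":0.5,"dx":33,"dy":31,"dz":0,"wx":0,"wy":0,"wz":0},{"gripper":0.5,"dx":0,"dy":0,"dz":0,"wx":0,"wy":0,"wz":0},{"gripper":0.5,"dx":0,"dy":0,"dz":0,"wx":0,"wy":0,"wz":0}]'
python3 -c "
from h import *
tool(np.array([602.15,74.867]),.08)
print(observe()['joint_pos'])
i=capture('top');cv2.imwrite('pics/t4.png',cv2.resize(i[100:240,150:360],None,fx=3.5,fy=3.5))
cv2.imwrite('pics/s4.png',capture('scene'))
h=cv2.cvtColor(cv2.imread('pics/s4.png'),cv2.COLOR_BGR2HSV).astype(int)
H,S=h[...,0],h[...,1]
m=cl((H>100)&(H<128)&(S>95)&roi(H.shape,170,180,350,275))
c,s,a=rect('scene',m,50);b=c-np.array([602.15,74.867]);print(s,a-.08,b@[np.cos(.08),np.sin(.08)],b@[-np.sin(.08),np.cos(.08)])
"
```

```text
time_s: 8.25
ee_pos: [551.8, 92.9, 179.4]
ee_rot: [0.003, 0.032, 0.999, 0.0]
ft_force: [1.2, -0.4, 0.8]
grip_width: 59.1
grasp_force: 0.0
time_s: 8.75
ee_pos: [551.2, 92.8, 177.2]
ee_rot: [0.001, 0.381, 0.925, 0.001]
ft_force: [-0.5, -0.7, -0.4]
grip_width: 43.0
grasp_force: 0.0
time_s: 9.25
ee_pos: [551.2, 92.8, 177.2]
ee_rot: [0.001, 0.68, 0.733, 0.001]
ft_force: [0.8, -0.5, 0.9]
grip_width: 42.2
grasp_force: 0.0
time_s: 9.75
ee_pos: [635.9, 199.7, 176.5]
ee_rot: [0.0, 0.678, 0.735, 0.0]
ft_force: [-0.6, -0.1, -0.3]
grip_width: 42.5
grasp_force: 0.0
t 9.8 bed xy 43.7 121.7 z 176.5 toolx ang in bed 1.572 F [-0.6 -0.1 -0.3] w 42
[ 2.23819175e-01  2.62723956e-01  1.71335608e+00 -2.78777821e-04
  1.16457332e+00  1.42676200e-01]
[ 99.7620163  127.25231934] -0.0013367683 41.72219373086134 25.344212619300123
```

View pics/t4.png

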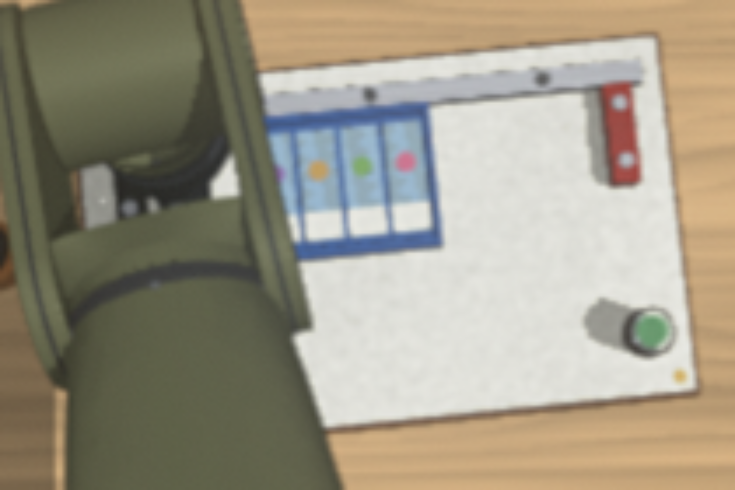

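The tray lies flush along the fence at about bed (42, 25). The fingers sit between its near end and the black stop. I'll lower and push towards the red stop.

```bash
python3 -m inch '[{"gripper":0.5,"dx":0,"dy":-2,"dz":40,"wx":0,"wy":0,"wz":0},{"gripper":0.5,"dx":0,"dy":0,"dz":18,"wx":0,"wy":0,"wz":0},{"gripper":0.5,"dx":0,"dy":0,"dz":8,"wx":0,"wy":0,"wz":0},{"gripper":0.5,"dx":0,"dy":0,"dz":4,"wx":0,"wy":0,"wz":0},{"gripper":0.5,"dx":0,"dy":0,"dz":2,"wx":0,"wy":0,"wz":0}]'
python3 -m inch '[{"gripper":0.5,"dx":-3,"dy":0,"dz":0,"wx":0,"wy":0,"wz":0},{"gripper":0.5,"dx":-4,"dy":0,"dz":0,"wx":0,"wy":0,"wz":0},{"gripper":0.5,"dx":-4,"dy":0,"dz":0,"wx":0,"wy":0,"wz":0},{"gripper":0.5,"dx":-4,"dy":0,"dz":0,"wx":0,"wy":0,"wz":0},{"gripper":0.5,"dx":-4,"dy":0,"dz":0,"wx":0,"wy":0,"wz":0}]'
python3 -m inch '[{"gripper":0.5,"dx":-3,"dy":0,"dz":0,"wx":0,"wy":0,"wz":0},{"gripper":0.5,"dx":-4,"dy":0,"dz":0,"wx":0,"wy":0,"wz":0},{"gripper":0.5,"dx":-4,"dy":0,"dz":0,"wx":0,"wy":0,"wz":0},{"gripper":0.5,"dx":-4,"dy":0,"dz":0,"wx":0,"wy":0,"wz":0},{"gripper":0.5,"dx":-4,"dy":0,"dz":0,"wx":0,"wy":0,"wz":0}]'
cat > look.py <<'E'
from h import *
import sys
tool(np.array([602.15,74.867]),.08)
i=capture('scene');cv2.imwrite(f'pics/{sys.argv[1]}.png',cv2.resize(i[150:290,140:370],None,fx=3.4,fy=3.4))
h=cv2.cvtColor(i,cv2.COLOR_BGR2HSV).astype(int)
H,S=h[...,0],h[...,1]
m=cl((H>100)&(H<128)&(S>95)&roi(H.shape,170,180,350,275))
c,s,a=rect('scene',m,50);b=c-np.array([602.15,74.867]);print("tray",s,a-.08,b@[np.cos(.08),np.sin(.08)],b@[-np.sin(.08),np.cos(.08)])
E
python3 look.py s5
```

```text
time_s: 10.35
ee_pos: [633.7, 198.5, 105.5]
ee_rot: [0.0, 0.678, 0.735, 0.0]
ft_force: [-0.5, -0.5, 0.1]
grip_width: 42.8
grasp_force: 0.0
time_s: 10.85
ee_pos: [635.0, 179.5, 105.3]
ee_rot: [0.0, 0.678, 0.735, 0.0]
ft_force: [-1.0, 2.3, 1.6]
grip_width: 42.9
grasp_force: 1.4
time_s: 11.35
ee_pos: [636.5, 160.8, 105.3]
ee_rot: [0.0, 0.678, 0.735, 0.0]
ft_force: [-0.5, 3.1, 3.1]
grip_width: 42.7
grasp_force: 1.9
t 11.3 bed xy 41.1 82.9 z 105.3 toolx ang in bed 1.571 F [-0.5  3.1  3.1] w 43
tray [ 99.53981018 133.8188324 ] -0.00204058 41.795409922141886 9.636650172783003
```

View pics/s5.png

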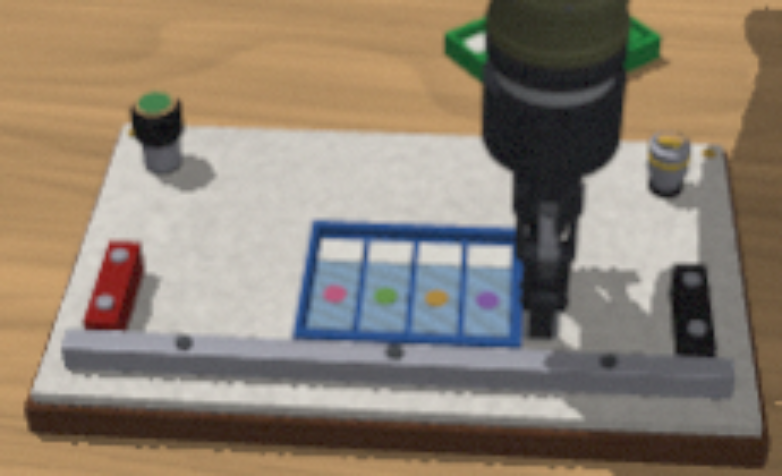

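The tray slides square along the fence with the fingers on its near end at crop x≈525. I'll keep going.

```bash
for k in 1; do :; done
python3 -m inch '[{"gripper":0.5,"dx":-4,"dy":0,"dz":0,"wx":0,"wy":0,"wz":0},{"gripper":0.5,"dx":-4,"dy":0,"dz":0,"wx":0,"wy":0,"wz":0},{"gripper":0.5,"dx":-4,"dy":0,"dz":0,"wx":0,"wy":0,"wz":0},{"gripper":0.5,"dx":-4,"dy":0,"dz":0,"wx":0,"wy":0,"wz":0},{"gripper":0.5,"dx":-4,"dy":0,"dz":0,"wx":0,"wy":0,"wz":0}]'
python3 -m inch '[{"gripper":0.5,"dx":-4,"dy":0,"dz":0,"wx":0,"wy":0,"wz":0},{"gripper":0.5,"dx":-4,"dy":0,"dz":0,"wx":0,"wy":0,"wz":0},{"gripper":0.5,"dx":-4,"dy":0,"dz":0,"wx":0,"wy":0,"wz":0},{"gripper":0.5,"dx":-4,"dy":0,"dz":0,"wx":0,"wy":0,"wz":0},{"gripper":0.5,"dx":-4,"dy":0,"dz":0,"wx":0,"wy":0,"wz":0}]'
python3 -m inch '[{"gripper":0.5,"dx":-4,"dy":0,"dz":0,"wx":0,"wy":0,"wz":0},{"gripper":0.5,"dx":-4,"dy":0,"dz":0,"wx":0,"wy":0,"wz":0},{"gripper":0.5,"dx":-4,"dy":0,"dz":0,"wx":0,"wy":0,"wz":0},{"gripper":0.5,"dx":-4,"dy":0,"dz":0,"wx":0,"wy":0,"wz":0},{"gripper":0.5,"dx":-4,"dy":0,"dz":0,"wx":0,"wy":0,"wz":0}]'
python3 -m inch '[{"gripper":0.5,"dx":-4,"dy":0,"dz":0,"wx":0,"wy":0,"wz":0},{"gripper":0.5,"dx":-4,"dy":0,"dz":0,"wx":0,"wy":0,"wz":0},{"gripper":0.5,"dx":-4,"dy":0,"dz":0,"wx":0,"wy":0,"wz":0},{"gripper":0.5,"dx":-4,"dy":0,"dz":0,"wx":0,"wy":0,"wz":0},{"gripper":0.5,"dx":-4,"dy":0,"dz":0,"wx":0,"wy":0,"wz":0}]'
python3 look.py s6
```

```text
time_s: 11.9
ee_pos: [638.0, 140.6, 105.0]
ee_rot: [0.0, 0.678, 0.735, 0.0]
ft_force: [-0.8, 3.4, 3.2]
grip_width: 42.6
grasp_force: 1.9
time_s: 12.4
ee_pos: [639.5, 120.6, 104.9]
ee_rot: [-0.0, 0.678, 0.735, -0.0]
ft_force: [-1.3, 3.6, 3.1]
grip_width: 43.0
grasp_force: 2.0
time_s: 12.9
ee_pos: [641.1, 100.7, 104.9]
ee_rot: [-0.0, 0.678, 0.735, -0.0]
ft_force: [-0.4, 4.5, 3.3]
grip_width: 42.5
grasp_force: 2.0
time_s: 13.4
ee_pos: [642.7, 80.8, 104.9]
ee_rot: [-0.0, 0.678, 0.735, -0.0]
ft_force: [-1.6, 5.1, 2.4]
grip_width: 42.3
grasp_force: 1.9
t 13.4 bed xy 40.9 2.7 z 104.9 toolx ang in bed 1.571 F [-1.6  5.1  2.4] w 42
tray [ 99.89032745 129.10450745] 0.0021309108 41.54246872356242 -72.98848381084132
```

```bash
python3 -m inch '[{"gripper":0.5,"dx":-3,"dy":0,"dz":0,"wx":0,"wy":0,"wz":0},{"gripper":0.5,"dx":-3,"dy":0,"dz":0,"wx":0,"wy":0,"wz":0},{"gripper":0.5,"dx":-3,"dy":0,"dz":0,"wx":0,"wy":0,"wz":0},{"gripper":0.5,"dx":-3,"dy":0,"dz":0,"wx":0,"wy":0,"wz":0},{"gripper":0.5,"dx":-3,"dy":0,"dz":0,"wx":0,"wy":0,"wz":0}]'
python3 -m inch '[{"gripper":0.5,"dx":-1,"dy":0,"dz":0,"wx":0,"wy":0,"wz":0},{"gripper":0.5,"dx":-1,"dy":0,"dz":0,"wx":0,"wy":0,"wz":0},{"gripper":0.5,"dx":-1,"dy":0,"dz":0,"wx":0,"wy":0,"wz":0},{"gripper":0.5,"dx":-0.5,"dy":0,"dz":0,"wx":0,"wy":0,"wz":0},{"gripper":0.5,"dx":0,"dy":0,"dz":0,"wx":0,"wy":0,"wz":0}]'
python3 look.py s7
```

```text
time_s: 13.95
ee_pos: [643.9, 65.9, 104.8]
ee_rot: [-0.0, 0.678, 0.735, -0.0]
ft_force: [-0.0, 3.6, 2.1]
grip_width: 42.9
grasp_force: 1.7
time_s: 14.45
ee_pos: [644.1, 62.6, 104.8]
ee_rot: [0.0, 0.678, 0.735, -0.0]
ft_force: [-1.0, 2.5, 1.2]
grip_width: 42.4
grasp_force: 1.2
t 14.4 bed xy 40.9 -15.6 z 104.8 toolx ang in bed 1.571 F [-1.   2.5  1.2] w 42
tray [ 99.97182465 130.86392212] 0.00041596591 41.54895857358155 -91.68671381193104
```

```bash
python3 -m inch '[{"gripper":0.5,"dx":-1,"dy":0,"dz":0,"wx":0,"wy":0,"wz":0},{"gripper":0.5,"dx":-1,"dy":0,"dz":0,"wx":0,"wy":0,"wz":0},{"gripper":0.5,"dx":-0.5,"dy":0,"dz":0,"wx":0,"wy":0,"wz":0},{"gripper":0.5,"dx":0,"dy":0,"dz":0,"wx":0,"wy":0,"wz":0},{"gripper":0.5,"dx":0,"dy":0,"dz":0,"wx":0,"wy":0,"wz":0}]'
python3 -m inch '[{"gripper":0.5,"dx":-0.5,"dy":0,"dz":0,"wx":0,"wy":0,"wz":0},{"gripper":0.5,"dx":-0.5,"dy":0,"dz":0,"wx":0,"wy":0,"wz":0},{"gripper":0.5,"dx":-0.5,"dy":0,"dz":0,"wx":0,"wy":0,"wz":0},{"gripper":0.5,"dx":0,"dy":0,"dz":0,"wx":0,"wy":0,"wz":0},{"gripper":0.5,"dx":0,"dy":0,"dz":0,"wx":0,"wy":0,"wz":0}]'
python3 look.py s8
```

```text
time_s: 15.0
ee_pos: [644.3, 60.2, 104.8]
ee_rot: [-0.0, 0.678, 0.735, -0.0]
ft_force: [-0.9, 3.5, -0.2]
grip_width: 43.1
grasp_force: 1.6
time_s: 15.5
ee_pos: [644.3, 60.0, 104.8]
ee_rot: [-0.001, 0.678, 0.735, 0.001]
ft_force: [-1.3, 8.2, 1.0]
grip_width: 42.8
grasp_force: 4.1
t 15.5 bed xy 40.9 -18.2 z 104.8 toolx ang in bed 1.571 F [-1.3  8.2  1. ] w 43
tray [ 99.85889435 130.75952148] 0.0012885779 41.566482095743375 -93.5967192952317
```

Contact with the red stop is firm. I'll press slightly more, then retreat, turn back and re-press against the fence at the tray's new place.

```bash
python3 -m inch '[{"gripper":0.5,"dx":-0.5,"dy":0,"dz":0,"wx":0,"wy":0,"wz":0},{"gripper":0.5,"dx":0,"dy":0,"dz":0,"wx":0,"wy":0,"wz":0},{"gripper":0.5,"dx":4,"dy":0,"dz":0,"wx":0,"wy":0,"wz":0},{"gripper":0.5,"dx":20,"dy":0,"dz":0,"wx":0,"wy":0,"wz":0},{"gripper":0.5,"dx":0,"dy":0,"dz":-30,"wx":0,"wy":0,"wz":0}]'
python3 -m inch '[{"gripper":0.5,"dx":0,"dy":0,"dz":-40,"wx":0,"wy":0,"wz":-0.143},{"gripper":0.5,"dx":0,"dy":0,"dz":0,"wx":0,"wy":0,"wz":-0.143},{"gripper":0.5,"dx":0,"dy":0,"dz":0,"wx":0,"wy":0,"wz":-0.143},{"gripper":0.5,"dx":0,"dy":0,"dz":0,"wx":0,"wy":0,"wz":-0.143},{"gripper":0.5,"dx":0,"dy":0,"dz":0,"wx":0,"wy":0,"wz":-0.143}]'
python3 -m inch '[{"gripper":0.5,"dx":0,"dy":0,"dz":0,"wx":0,"wy":0,"wz":-0.143},{"gripper":0.5,"dx":0,"dy":0,"dz":0,"wx":0,"wy":0,"wz":-0.143},{"gripper":0.5,"dx":0,"dy":0,"dz":0,"wx":0,"wy":0,"wz":-0.143},{"gripper":0.5,"dx":0,"dy":0,"dz":0,"wx":0,"wy":0,"wz":-0.143},{"gripper":0.5,"dx":0,"dy":0,"dz":0,"wx":0,"wy":0,"wz":-0.143}]'
python3 -m inch '[{"gripper":0.5,"dx":0,"dy":0,"dz":0,"wx":0,"wy":0,"wz":-0.141},{"gripper":0.5,"dx":27,"dy":-34,"dz":0,"wx":0,"wy":0,"wz":0},{"gripper":0.5,"dx":27,"dy":-34,"dz":0,"wx":0,"wy":0,"wz":0},{"gripper":0.5,"dx":25,"dy":-33,"dz":0,"wx":0,"wy":0,"wz":0},{"gripper":0.5,"dx":0,"dy":0,"dz":0,"wx":0,"wy":0,"wz":0}]'
python3 look.py s9; python3 -c "
from h import *
o=measure(capture('top'));print(o)"
```

```text
time_s: 16.05
ee_pos: [639.3, 82.6, 129.9]
ee_rot: [-0.003, 0.678, 0.735, -0.004]
ft_force: [-0.2, -0.1, -1.4]
grip_width: 42.8
grasp_force: 0.0
time_s: 16.55
ee_pos: [642.6, 81.2, 174.8]
ee_rot: [0.0, 0.376, 0.927, -0.001]
ft_force: [0.5, -0.0, 0.6]
grip_width: 42.8
grasp_force: 0.0
time_s: 17.05
ee_pos: [642.6, 81.2, 174.7]
ee_rot: [-0.0, 0.028, 1.0, -0.001]
ft_force: [0.7, 0.2, 0.9]
grip_width: 43.2
grasp_force: 0.0
time_s: 17.55
ee_pos: [569.6, -28.5, 174.2]
ee_rot: [-0.001, -0.038, 0.999, -0.001]
ft_force: [1.1, 0.5, 0.0]
grip_width: 42.8
grasp_force: 0.0
t 17.6 bed xy -40.8 -100.5 z 174.2 toolx ang in bed 3.138 F [1.1 0.5 0. ] w 43
tray [ 99.83252716 130.84255981] -0.0024916679 41.75180639270896 -93.45569815365701
{'tray': (array([657.69567871,  17.34284973]), array([74.39492035, 61.65501022]), np.float32(0.076159)), 'red': (array([692.9887085 , -87.26885986]), array([21.12915802, 17.13969612]), np.float32(0.08875787)), 'bed': (array([602.09753418,  75.21743774]), array([253.17288208, 412.77246094]), np.float32(0.07896376))}
```

View pics/s9.png

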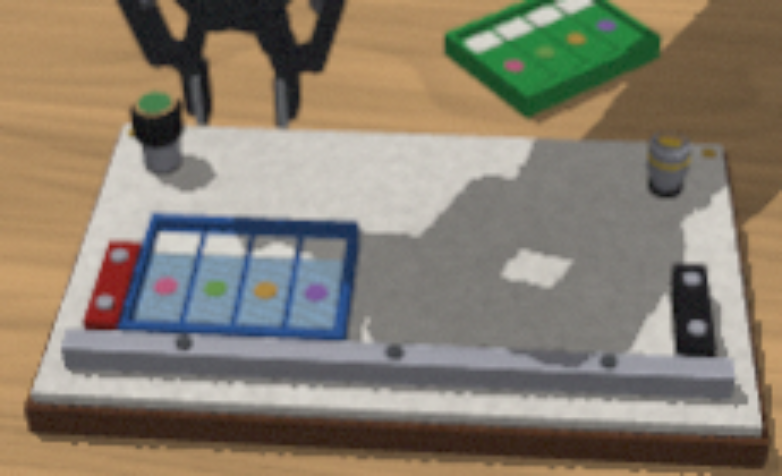

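The tray is in the corner against the red stop (crop (125,285)) and the fence. I'll do a gentle confirming press toward the fence.

```bash
python3 -m inch '[{"gripper":0.5,"dx":0,"dy":6,"dz":40,"wx":0,"wy":0,"wz":0},{"gripper":0.5,"dx":0,"dy":0,"dz":18,"wx":0,"wy":0,"wz":0},{"gripper":0.5,"dx":0,"dy":0,"dz":8,"wx":0,"wy":0,"wz":0},{"gripper":0.5,"dx":0,"dy":0,"dz":3,"wx":0,"wy":0,"wz":0},{"gripper":0.5,"dx":-4,"dy":0,"dz":0,"wx":0,"wy":0,"wz":0}]'
python3 -m inch '[{"gripper":0.5,"dx":-4,"dy":0,"dz":0,"wx":0,"wy":0,"wz":0},{"gripper":0.5,"dx":-4,"dy":0,"dz":0,"wx":0,"wy":0,"wz":0},{"gripper":0.5,"dx":-3,"dy":0,"dz":0,"wx":0,"wy":0,"wz":0},{"gripper":0.5,"dx":-2,"dy":0,"dz":0,"wx":0,"wy":0,"wz":0},{"gripper":0.5,"dx":0,"dy":0,"dz":0,"wx":0,"wy":0,"wz":0}]'
python3 -m inch '[{"gripper":0.5,"dx":-1,"dy":0,"dz":0,"wx":0,"wy":0,"wz":0},{"gripper":0.5,"dx":-0.5,"dy":0,"dz":0,"wx":0,"wy":0,"wz":0},{"gripper":0.5,"dx":-0.5,"dy":0,"dz":0,"wx":0,"wy":0,"wz":0},{"gripper":0.5,"dx":-0.5,"dy":0,"dz":0,"wx":0,"wy":0,"wz":0},{"gripper":0.5,"dx":0,"dy":0,"dz":0,"wx":0,"wy":0,"wz":0}]'
python3 -c "
from h import *
tool(np.array([602.15,74.867]),.08)"
```

```text
time_s: 18.15
ee_pos: [576.0, -18.3, 106.2]
ee_rot: [0.0, -0.04, 0.999, -0.0]
ft_force: [0.1, 0.3, -0.0]
grip_width: 43.2
grasp_force: 0.0
time_s: 18.65
ee_pos: [587.7, -17.7, 106.1]
ee_rot: [-0.002, -0.04, 0.999, -0.0]
ft_force: [-4.9, -0.3, 3.8]
grip_width: 42.6
grasp_force: 2.5
time_s: 19.15
ee_pos: [588.2, -17.7, 105.9]
ee_rot: [-0.005, -0.04, 0.999, -0.0]
ft_force: [-14.4, -2.0, 10.4]
grip_width: 42.7
grasp_force: 7.0
t 19.1 bed xy -21.3 -91.1 z 105.9 toolx ang in bed -3.141 F [-14.4  -2.   10.4] w 43
```

The fence contact is firm at the same bed x as before. I'll retreat and lift clear.

```bash
python3 -m inch '[{"gripper":0.5,"dx":2,"dy":0,"dz":0,"wx":0,"wy":0,"wz":0},{"gripper":0.5,"dx":6,"dy":0,"dz":0,"wx":0,"wy":0,"wz":0},{"gripper":0.5,"dx":14,"dy":0,"dz":0,"wx":0,"wy":0,"wz":0},{"gripper":0.5,"dx":0,"dy":0,"dz":-40,"wx":0,"wy":0,"wz":0},{"gripper":0.5,"dx":0,"dy":0,"dz":-45,"wx":0,"wy":0,"wz":0}]'
python3 -m inch '[{"gripper":0.5,"dx":40,"dy":0,"dz":-40,"wx":0,"wy":0,"wz":0},{"gripper":0.5,"dx":40,"dy":0,"dz":-20,"wx":0,"wy":0,"wz":0},{"gripper":0.5,"dx":20,"dy":0,"dz":0,"wx":0,"wy":0,"wz":0},{"gripper":0.5,"dx":0,"dy":0,"dz":0,"wx":0,"wy":0,"wz":0},{"gripper":0.5,"dx":0,"dy":0,"dz":0,"wx":0,"wy":0,"wz":0}]'
python3 look.py s10
```

```text
time_s: 19.65
ee_pos: [567.1, -18.9, 189.3]
ee_rot: [-0.002, -0.04, 0.999, 0.001]
ft_force: [0.7, -0.2, 0.7]
grip_width: 42.9
grasp_force: 0.0
time_s: 20.15
ee_pos: [474.1, -26.8, 246.4]
ee_rot: [0.001, -0.04, 0.999, -0.0]
ft_force: [-0.5, 0.3, -0.4]
grip_width: 42.9
grasp_force: 0.0
t 20.1 bed xy -135.7 -91.1 z 246.4 toolx ang in bed 3.141 F [-0.5  0.3 -0.4] w 43
tray [ 99.7324295  130.88774109] 0.00014869869 41.81823568234829 -93.45043090175935
```

View pics/s10.png

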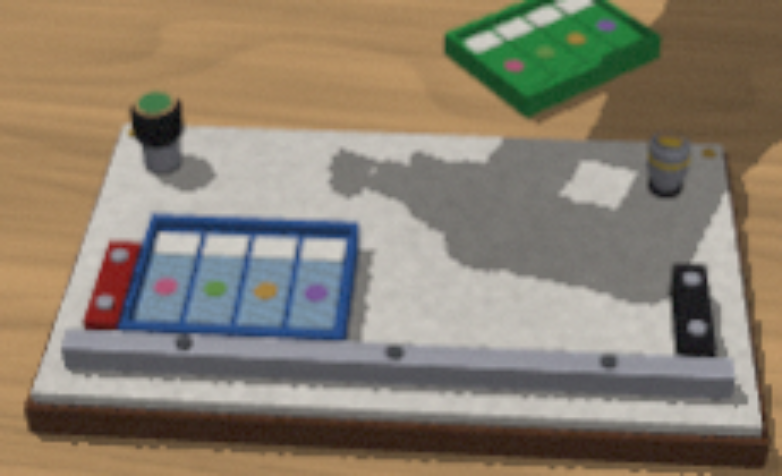

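The tray sits square in the corner against the fence and the red stop at crop (125,285). The lens and eyepiece have not moved, and the arm is clear.

```bash
python3 -c "
from workcell import *
print(close_job())"
```

```text
the job is handed in; nothing more can be done
None
```

I pushed the tray into the corner, where it sits square against the steel fence and the red stop; the lens and eyepiece haven't moved, the arm never went near the jar, and I handed the job in at about 20 s with the arm clear.

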